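Release the food slicer's parked carriage

TASK

Get the food slicer ready for slicing: its carriage is parked over the blade and locked by the spring catch at its side. Press the catch's steel pad down with a fingertip and, keeping it down, push the carriage by its thumb guard past the catch and on along the rails until it is fully home against the two rubber buffers at the handle end, so that the catch springs up again behind it; then move clear. Nothing is to be picked up or carried, the slicer stays standing where it is without being shoved about or rammed, and the things round it are left alone.

Things in the scene. Friction and masses are not known exactly. Their poses are not given: they have to be found in the camera images.
- slicer: Food slicer standing loose on the worktop, 2.7 kg: clear box 290 x 96 x 52, steel rails on top (64 high), loop handle at the +x end; in all x = -161 to +182 mm. Origin: centre of its underside. x runs along the rails, from the parked end to the handle end (the way the carriage goes); y points to the catch's side, z up. The catch's black post, 54 x 28, centre (-84, 82), is 50 high.
- carriage (a joint): Slide of the black carriage along slicer +x, m: 0 = parked over the blade, 0.120 = home at the rubber buffers. Friction 1.5 N. The catch's tooth stands in a notch of its flange: 4 mm of play, then blocked, unless the catch is pressed 7 mm or more. Past 0.006 the flange itself keeps the tooth down, until 0.046, where the catch springs up behind it. Plate 100 x 104, steel knob on top, 123 high.
- guard_face (a point): Middle of the flat side of the thumb guard that looks to slicer -x: push here towards +x. Moves with the carriage; axes as the slicer's. The guard is an upright black plate, 5 thick, spanning y -28 to +22 mm and z -8 to +8 mm about this point (77 to 93 mm above the worktop). At the start it stands over the +x end of the catch's pad, 3 mm above it.
- guard_home (a point): Fixed to the slicer: where guard_face is when the carriage is fully home. From the pad to here the strip at slicer y = +66 mm and more is free above 55 mm over the worktop except for the guard and its foot, so a lowered finger can run along it.
- catch (a joint): How far the spring catch is pressed straight down, m: 0 = up, 0.015 = hard bottom; 7 mm or more frees the carriage, 9 to 13 mm is best. Spring: 3 N to start it moving, 5.8 N at 7 mm, 9 N at the bottom.
- pad_top (a point): Middle of the top of the catch's flat ribbed steel pad, 70 long (slicer x) x 32 wide (slicer y), 74 mm above the worktop when up; moves down with the catch; axes as the slicer's. At the start guard_face is 32 to 35 mm from this point towards slicer +x, which leaves the rest of the pad free for a fingertip.
- garlic: Garlic bulb, 60 x 57 x 58, on the worktop beyond the slicer's parked end. Origin at its underside. Bystander.
- canister: White ceramic canister with lid, diameter 92, 125 high, on the right. Origin: centre of its underside. Bystander.
- mug: White mug with handle, 92 x 127 x 95, on the right. Origin: at its underside. Bystander.
- onion: Brown onion, 82 x 83 x 94, on the chopping board at the left. Origin at its underside. Bystander.
- lemon: Lemon, 78 x 55 x 56, on the chopping board at the left. Origin at its underside. Bystander.
- pepper: Black pepper mill with a light head, diameter 52, 144 high, far left. Origin: centre of its underside. Bystander.

How it is judged:
By the outcome, as a careful person would: the job done as asked, in the order asked, and still so for the second after the job is handed in, with the robot touching nothing.
It also fails if it takes over 35 s, if anything falls off the work surface, if the arm or the gripper's body presses on something with over 40 N, if the wrist force passes 120 N, or if a joint passes its speed limit or range.

ROBOT

A 6-joint arm with a two-finger parallel gripper is mounted at the origin on a cart in front of the work surface, level with it; the furniture and walls round the work are solid. World frame = base frame: x ahead of the robot, y to its left, z up, the work surface at z = 0. Lengths are in m, angles in degrees, forces in N, time in s.
With the tool pointing down it reaches from about 0.25 to 0.725 m from the base axis. Payload 9.7 kg.
Tool frame: the origin (TCP) lies at the very end of the fingers, on their centre line; the grasp point (between the pads) lies 19 mm behind it; z points along the fingers, y is the direction in which the jaws open and shut (so a half turn about z gives the same grasp; the last joint's range is limited). The gripper opens to 85 mm and grips with 20 to 120 N. Pads are 22 mm wide; open, the fingers measure 114 mm over their backs; the gripper's body (76 mm by 85 mm) begins 54 mm behind the grasp point. The pads swing forward as they close: fully open they stand 13 mm farther back than shut.
Start: joints at [-73.625, 4.979, 10.078, 95.1, 0, 90], TCP at [0.155, -0.528, 0.231] pointing down, gripper open.
Joint ranges: [-179.16, 179.16], [-48.56, 103.87], [-65.8, 70.77], [-126.05, 130.52], [-82.76, 87.17], [-180, 180]. Speed limits (degrees/s): [127.2, 127.2, 147.25, 180, 180, 180].

INTERFACE

Orientations are given as [roll, pitch, yaw] about the fixed x, y, z axes, in that order (R = Rz(yaw) Ry(pitch) Rx(roll)).
In Python, from workcell import bot, camera, ticket gives the robot as it stands.
- The arm moves only by the shell command python3 -m jog 'ROWS' [FORCE]. ROWS is a JSON object of lists of equal length, an entry for each row: "turn": the turn, a rotation vector about the world's x, y, z each as a share of 8 degrees, from -1 to 1, a list of three; "delta_pos": the shift along the world's x, y, z each as a share of 50 mm, from -1 to 1, a list of three; "hand": the opening, from -1 (shut) to 1 (fully open). A call has exactly 10 rows; each row shifts and turns the commanded pose from where the row before left it; what a row does not reach is not made up. A row lasts 1/10 s, in which the tool goes at most 50 mm and 8.59 degrees, less where a joint would pass 70% of its speed; a pose out of reach is approached as far as the arm can. A call with a number of a shift or a turn outside -1 to 1 is refused whole. A call with a gripper value outside its range is refused whole. The fingers move at their own pace and stop on an object; FORCE is the grip in N (left out, the last holds). Time passes only in rows, so rows that do not move let the fingers close, or fill a call up. It gives the time, the measured TCP pose, the force and the opening at its end, in the units of the state.
- bot.get_obs(): the state, without advancing time (a new reading comes with each control period).
- camera(name): name is "scene" or "top" or "wrist"; returns a dict with "frame" (420x560x3 uint8, red, green, blue), "range_z" (420x560 float32, m along the optical axis (not along the pixel's ray), 0 where there is no reading), "fx", "fy", "cx", "cy" (pixels), "extrinsics" (4x4, takes a point from world to camera coordinates); the wrist camera has in their place "mount" (4x4, takes a point from camera to tool coordinates, whose origin is the TCP and whose axes are the flange's). Camera axes: x right, y up, looking along -z (the intrinsics and any distortion apply to the point x, -y, -z); pixel columns grow to the right and rows downward; lengths in m; the calibration is good to about 2 mm. The wrist camera is an equidistant fisheye: a pixel r from the principal point sees the ray r / f radians off the axis. A picture is of the moment at which its call begins: read the wrist's pose just before it.
- ticket.job_done(): hands the job in, once; it reports no verdict.
The state is a dict: "time": time; "q": joint angles; "qd": joint speeds; "joint_efforts": joint torques, N m; "ee_pos": TCP position; "tcp_rot": TCP orientation; "wrist_force": force on the tool from outside, world axes, zero at the start; "torque": the same for the moment, N m; "opening": finger opening in m.
Only numpy, scipy, OpenCV 4.12 (cv2) and the standard library are available. Lean on these libraries where they do the work, as an engineer would, in place of code of your own. Each camera call takes 0.05 s, during which the arm holds its last target.

## Working session

There is one attempt and no reset: what is moved stays moved. The work goes in short steps, Python scripts to look and compute and a shell command to move; the robot and the scene stay as the last step left them, time stands still between calls to the robot, and variables do not carry over. Pictures are saved under pics/ and viewed, and the job is handed in when it is done.

```bash
mkdir -p pics; ls
python3 - <<'E'
from workcell import bot,camera
import cv2
o=bot.get_obs();print(o)
for n in("scene","top"):
    c=camera(n);cv2.imwrite(f"pics/{n}0.png",c["frame"][:,:,::-1]);print(n,c["fx"],c["fy"],c["cx"],c["cy"],c["extrinsics"],[k for k in c])
E
```

```text
pics
{'time': 0.0, 'q': array([-7.36253826e+01,  5.01047797e+00,  1.00337270e+01,  9.50988926e+01,
       -1.87501222e-04,  9.00010669e+01]), 'qd': array([ 0.02379631, -0.01765169,  0.02309292,  0.03925136,  0.05942882,
        0.05175906]), 'joint_efforts': array([-7.96686363e-04, -5.20383561e+01,  4.64806581e+01,  1.63082255e-02,
        4.24204040e-05, -1.00335079e-06]), 'ee_pos': array([ 0.15498842, -0.5274714 ,  0.23058252]), 'tcp_rot': array([-1.79924356e+02,  1.88909604e-04,  1.63735508e+01]), 'wrist_force': array([ 0.03322963,  0.54120892, -0.86795387]), 'torque': array([ 0.03811214, -0.00769198, -0.02441185]), 'opening': 0.08538634235033446}
scene 498.46776218789955 498.46776218789955 278.4221481316057 206.60151352985193 [[-0.01132793 -0.99979371  0.01685847  0.03194872]
 [ 0.41622584  0.01061493  0.9091993  -0.25828962]
 [-0.9091907   0.01731628  0.41601973 -1.1176251 ]
 [ 0.          0.          0.          1.        ]] ['frame', 'range_z', 'fx', 'fy', 'cx', 'cy', 'extrinsics']
top 393.4299051227112 393.4299051227112 271.58058646970136 205.79652466856075 [[-0.01907089 -0.99981202  0.00349554  0.06788609]
 [ 0.98365629 -0.01813642  0.17914066 -0.43948914]
 [-0.17904359  0.00685478  0.98381726 -1.06725481]
 [ 0.          0.          0.          1.        ]] ['frame', 'range_z', 'fx', 'fy', 'cx', 'cy', 'extrinsics']
```

View pics/scene0.png

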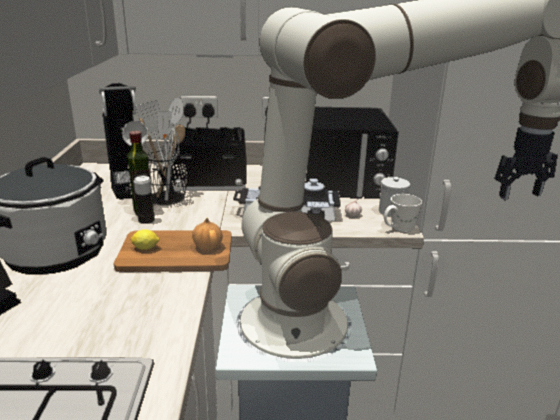

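View pics/top0.png

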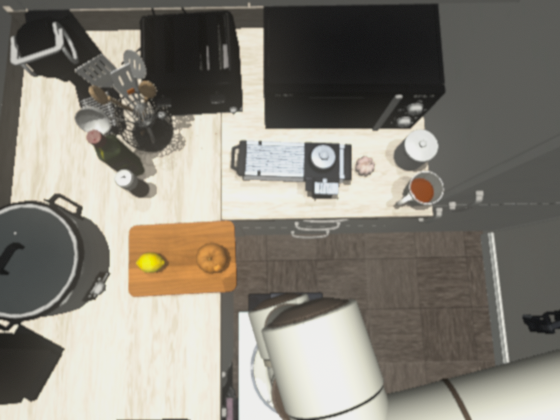

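The slicer is near (295,162) in the top view. The handle is at the left (world +y), and the steel pad at (326,187) faces the robot. The garlic is at (365,166). Next I zoom in and deproject.

```bash
cat > h.py <<'E'
import numpy as np,cv2
from workcell import bot,camera
def cloud(c):
    d=c["range_z"];v,u=np.mgrid[0:d.shape[0],0:d.shape[1]]
    p=np.stack([(u-c["cx"])/c["fx"]*d,-(v-c["cy"])/c["fy"]*d,-d,np.ones_like(d)],-1)
    T=np.linalg.inv(c["extrinsics"]);P=(p@T.T)[...,:3];P[d<=0]=np.nan;return P
def proj(c,X):
    p=c["extrinsics"]@np.append(X,1);z=-p[2];return c["cx"]+c["fx"]*p[0]/z,c["cy"]-c["fy"]*p[1]/z
E
python3 - <<'E'
from h import *
c=camera("top");P=cloud(c);np.save("top.npy",P)
f=c["frame"][125:215,225:385,::-1];cv2.imwrite("pics/topz.png",cv2.resize(f,(800,450),interpolation=cv2.INTER_CUBIC))
z=P[125:215,225:385,2];cv2.imwrite("pics/topzz.png",cv2.applyColorMap(cv2.resize(np.uint8(np.clip(np.nan_to_num(z)*1700,0,255)),(800,450),interpolation=cv2.INTER_NEAREST),cv2.COLORMAP_JET))
for v,u in [(187,326),(187,320),(183,332),(187,334),(192,326),(155,323),(160,270),(200,260),(205,300),(160,236)]: print(u,v,P[v,u].round(4))
E
```

```text
326 187 [ 0.4844 -0.0909  0.0729]
320 187 [ 0.4847 -0.0744  0.0731]
332 183 [ 0.495  -0.1077  0.0745]
334 187 [ 0.4837 -0.1127  0.0744]
326 192 [ 0.4702 -0.0902  0.0736]
323 155 [ 0.5607 -0.0794  0.122 ]
270 160 [0.569  0.0617 0.0578]
260 200 [ 0.466   0.0929 -0.0012]
300 205 [ 0.4495 -0.0239 -0.0044]
236 160 [ 0.5891  0.1628 -0.0023]
```

View pics/topz.png

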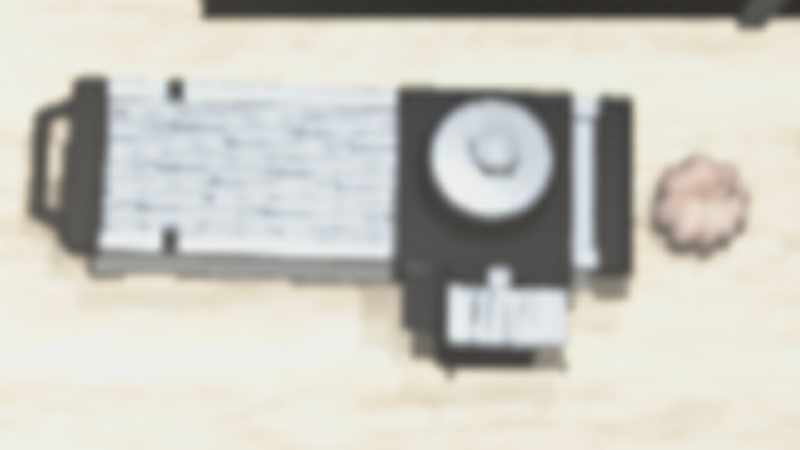

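View pics/topzz.png

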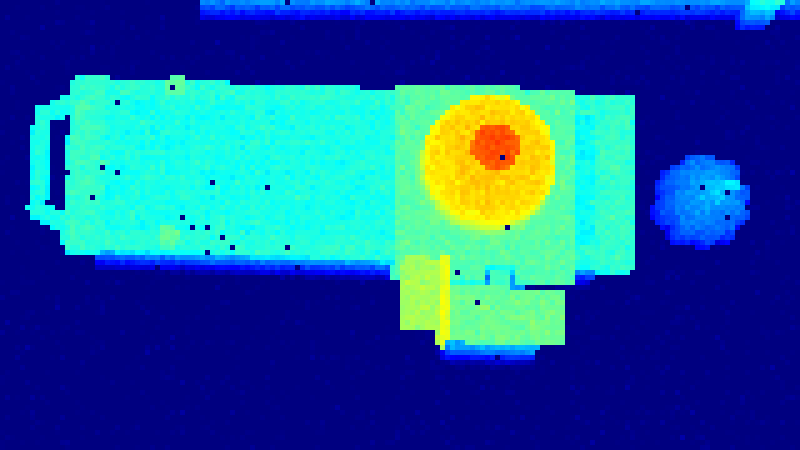

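The top view shows the pad at crop (505,315), and the guard is the narrow bright strip at (445,300). The garlic at (700,205) is clear of the path. Next I fit the slicer frame.

Run:
```python
from h import *
P=np.load("top.npy")
S=P[125:215,225:385]; 
m=(S[...,2]>.045)&(S[...,2]<.135)&(S[...,0]<.64)
n,l,st,ce=cv2.connectedComponentsWithStats(m.astype(np.uint8))
k=1+np.argmax(st[1:,4]);m=l==k
u=np.arange(90*0,160)
top=[];bot_=[]
for j in range(160):
    r=np.where(m[:,j])[0]
    if len(r)<25: continue
    top.append(S[r[0],j]);bot_.append(S[r[-1],j]) if j<75 or j>118 else None
top=np.array(top);bo=np.array(bot_)
for e in(top,bo):
    for _ in range(4):
        p=np.polyfit(e[:,1],e[:,0],1);r=e[:,0]-np.polyval(p,e[:,1]);e=e[abs(r)<max(.002,1.5*r.std())]
    print("dX/dY",p,len(e),r.std(),"yaw off",np.degrees(np.arctan(p[0])))
# steel pad
px=S[57:70,88:116]; 
# pad from height
M=(abs(S[...,2]-.074)<.005)&(S[...,0]<.502)&(S[...,1]<-.06)
q=S[M];print("pad minAreaRect",cv2.minAreaRect((q[:,:2]*1000).astype(np.float32)),np.median(q[:,2]))
# guard top
G=(S[...,2]>.086)&(S[...,0]<.515);g=S[G];print("guard",cv2.minAreaRect((g[:,:2]*1000).astype(np.float32)),np.median(g[:,2]),g[:,:2].min(0),g[:,:2].max(0))
print(len(g))
K=S[S[...,2]>.1];K=K[K[:,0]<.62];print("knob",K.mean(0),cv2.minEnclosingCircle((K[:,:2]*1000).astype(np.float32)))
a=S[m];print("ext",a.min(0),a.max(0))
W=P[200:212,240:380].reshape(-1,3);print("table z",np.nanmedian(W[:,2]))
```

```text
dX/dY [0.05349951 0.61907499] 104 0.0009301408309795456 yaw off 3.0623768303120626
dX/dY [0.064443   0.52037524] 61 0.0006973760295714346 yaw off 3.6872131985800367
pad minAreaRect ((484.7384033203125, -93.9801025390625), (67.20413208007812, 34.79851531982422), 88.98627471923828) 0.07244573439844959
guard ((488.208984375, -54.64018249511719), (3.3487563133239746, 47.448936462402344), 88.17278289794922) 0.09073650977147163 [ 0.46454094 -0.05694912] [ 0.51195483 -0.05238916]
35
knob [ 0.5637172  -0.08182047  0.1069698 ] ((564.6620483398438, -81.23572540283203), 31.59012794494629)
ext [ 0.46360094 -0.16906073  0.0451276 ] [0.62955757 0.17463263 0.12353457]
table z -0.001724893913656489
```

```bash
python3 -m jog '{"turn":[[0,0,-0.25],[0,0,-0.25],[0,0,-0.25],[0,0,-0.25],[0,0,-0.25],[0,0,-0.25],[0,0,-0.25],[0,0,-0.25],[0,0,-0.25],[0,0,-0.22]],"delta_pos":[[0.3,0.4,0],[0.47,0.62,0],[0.47,0.62,0],[0.47,0.62,0],[0.47,0.62,0],[0.47,0.62,0],[0.47,0.62,0],[0.47,0.62,0],[0.47,0.62,0],[0.47,0.62,0]],"hand":[-1,-1,-1,-1,-1,-1,-1,-1,-1,-1]}' 30
python3 - <<'E'
from h import *
o=bot.get_obs();c=camera("wrist");cv2.imwrite("pics/w1.png",c["frame"][:,:,::-1]);print({k:c[k] for k in c if k not in("frame","range_z")},o["time"],o["opening"],o["ee_pos"],o["tcp_rot"])
E
```

```text
time: 1.15
ee_pos: [0.3822, -0.2272, 0.2312]
tcp_rot: [180.0, -0.0, -3.5]
wrist_force: [-0.2, -1.7, 0.3]
opening: 0.0002
{'fx': 325.19226210127806, 'fy': 325.19226210127806, 'cx': 275.387136821134, 'cy': 212.50679728840856, 'mount': array([[-1.72555983e-03,  9.46540707e-01,  3.22579777e-01,
         8.13686806e-02],
       [ 9.99998434e-01,  1.50679038e-03,  9.27890451e-04,
        -1.23255852e-03],
       [ 3.92225979e-04,  3.22580873e-01, -9.46541825e-01,
        -1.43375869e-01],
       [ 0.00000000e+00,  0.00000000e+00,  0.00000000e+00,
         1.00000000e+00]])} 1.15 0.00018104081782330432 [ 0.38217985 -0.22723551  0.23121687] [ 1.79999022e+02 -4.44116973e-03 -3.47408574e+00]
```

View pics/w1.png

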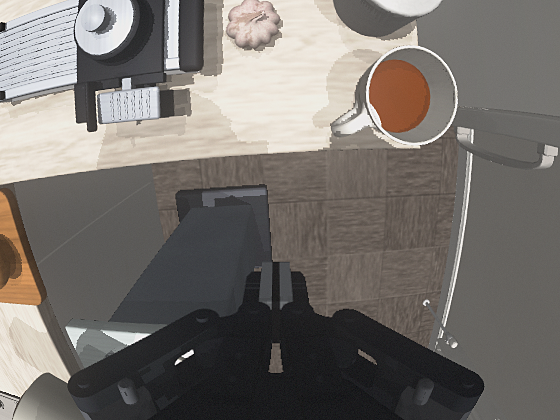

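The wrist view shows the pad at (130,105) and the mug at (410,95). Both are well below the tool. I'll move nearer for a measuring view.

```bash
python3 -m jog '{"turn":[[0,0,0],[0,0,0],[0,0,0],[0,0,0],[0,0,0],[0,0,0],[0,0,0],[0,0,0],[0,0,0],[0,0,0]],"delta_pos":[[0.1,0.55,0],[0.2,0.55,-0.1],[0.2,0.55,-0.1],[0.2,0.55,-0.1],[0.2,0.4,-0.2],[0.1,0.1,-0.1],[0,0,0],[0,0,0],[0,0,0],[0,0,0]],"hand":[-1,-1,-1,-1,-1,-1,-1,-1,-1,-1]}'
python3 - <<'E'
from h import *
import pickle
from scipy.spatial.transform import Rotation as R
o=bot.get_obs();c=camera("wrist");pickle.dump((o,c),open("w2.pkl","wb"));cv2.imwrite("pics/w2.png",c["frame"][:,:,::-1])
f=c["frame"][20:240,60:380,::-1];cv2.imwrite("pics/w2z.png",cv2.resize(f,(800,550),interpolation=cv2.INTER_CUBIC))
E
```

```text
time: 2.2
ee_pos: [0.4314, -0.0944, 0.2017]
tcp_rot: [180.0, -0.0, -3.5]
wrist_force: [0.0, -0.1, 0.8]
opening: 0.0001
```

View pics/w2.png

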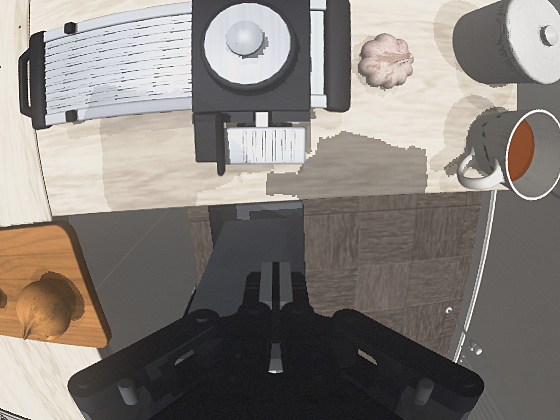

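View pics/w2z.png

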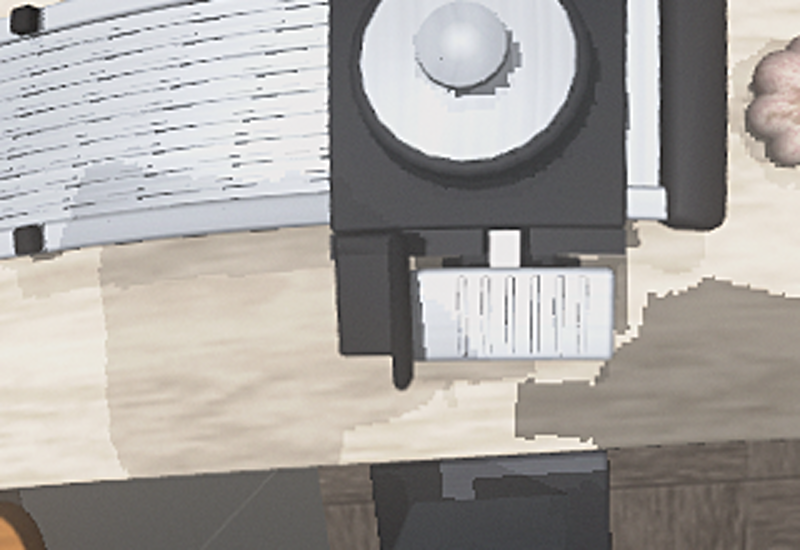

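Zoomed view: pad corners are at (613,268) and (612,357), with a visible left end near x=412. The guard runs from (400,235) to (402,388). I'll deproject these with the fisheye model and depth.

```bash
cat >> h.py <<'E'
from scipy.spatial.transform import Rotation as R
def wray(o,c,u,v):
    x=(u-c["cx"])/c["fx"];y=(v-c["cy"])/c["fy"];r=np.hypot(x,y);s=np.sin(r)/max(r,1e-9)
    d=np.array([x*s,-y*s,-np.cos(r)]);M=c["mount"];Rt=R.from_euler("xyz",o["tcp_rot"],degrees=True).as_matrix()
    return Rt@M[:3,3]+o["ee_pos"],Rt@M[:3,:3]@d,np.cos(r)
def wplane(o,c,u,v,z):
    p,d,_=wray(o,c,u,v);return p+d*(z-p[2])/d[2]
def wdepth(o,c,u,v):
    p,d,k=wray(o,c,u,v);return p+d/k*c["range_z"][int(round(v)),int(round(u))]
E
python3 - <<'E'
from h import *
import pickle
o,c=pickle.load(open("w2.pkl","rb"))
Z=lambda a:(a[0]/2.5+60-.3,a[1]/2.5+20-.3)
print("pad");
for a in[(613,268),(612,357),(415,359),(412,268),(515,313)]:
    u,v=Z(a);print(a,wplane(o,c,u,v,.074).round(4),wdepth(o,c,u,v).round(4))
print("guard top")
for a in[(400,245),(402,385),(412,300),(412,270),(412,340),(390,300)]:
    u,v=Z(a);print(a,wplane(o,c,u,v,.093).round(4),wdepth(o,c,u,v).round(4))
print("plate edges z~.066, body end")
for a in[(331,228),(627,226)]:
    u,v=Z(a);print(a,wplane(o,c,u,v,.070).round(4),wdepth(o,c,u,v).round(4))
for uv in[(349,100),(349,10),(37,125),(35,35)]: print(uv,wdepth(o,c,*uv).round(4))
for uv in[(70,114),(68,28)]: print("buffer",wdepth(o,c,*uv).round(4))
E
```

```text
pad
(613, 268) [ 0.4938 -0.1213  0.074 ] [ 0.4886 -0.1277 -0.0008]
(612, 357) [ 0.4636 -0.1196  0.074 ] [ 0.4637 -0.1196  0.0743]
(415, 359) [ 0.4673 -0.0529  0.074 ] [ 0.4674 -0.053   0.0749]
(412, 268) [ 0.4983 -0.0547  0.074 ] [ 0.4987 -0.0558  0.0809]
(515, 313) [ 0.4805 -0.0879  0.074 ] [ 0.4807 -0.088   0.0755]
guard top
(400, 245) [ 0.5068 -0.0546  0.093 ] [ 0.5069 -0.0546  0.0931]
(402, 385) [ 0.4624 -0.051   0.093 ] [ 0.4625 -0.0511  0.0936]
(412, 300) [ 0.4893 -0.0568  0.093 ] [ 0.4874 -0.0536  0.0729]
(412, 270) [ 0.4987 -0.0577  0.093 ] [ 0.498  -0.0557  0.0808]
(412, 340) [ 0.4766 -0.0557  0.093 ] [ 0.4753 -0.0541  0.0836]
(390, 300) [ 0.4899 -0.0499  0.093 ] [ 0.4898 -0.0498  0.0924]
plate edges z~.066, body end
(331, 228) [ 0.5147 -0.0272  0.07  ] [ 0.5152 -0.0095  0.0013]
(627, 226) [ 0.5076 -0.1271  0.07  ] [ 5.063e-01 -1.344e-01  3.000e-04]
(349, 100) [ 0.5154 -0.1616  0.0644]
(349, 10) [ 0.5972 -0.1669  0.0634]
(37, 125) [0.5281 0.1463 0.0671]
(35, 35) [0.6246 0.1417 0.0655]
buffer [0.5305 0.0949 0.0741]
buffer [0.6153 0.0907 0.0742]
```

Measured: pad centre about (0.481,-0.087,0.074) and guard face about y=-0.054. The slicer's +x axis is about (0.060,0.998). The heights agree with the text. I'll descend to z≈0.09 over the free part of the pad.

```bash
python3 -m jog '{"turn":[[0,0,0],[0,0,0],[0,0,0],[0,0,0],[0,0,0],[0,0,0],[0,0,0],[0,0,0],[0,0,0],[0,0,0]],"delta_pos":[[0.3,0.1,0],[0.4,0.1,0],[0.27,0.09,-0.2],[0,0,-0.4],[0,0,-0.5],[0,0,-0.5],[0,0,-0.4],[0,0,-0.2],[0,0,0],[0,0,0]],"hand":[-1,-1,-1,-1,-1,-1,-1,-1,-1,-1]}'
python3 - <<'E'
from h import *
import pickle
o=bot.get_obs();c=camera("wrist");pickle.dump((o,c),open("w3.pkl","wb"));cv2.imwrite("pics/w3.png",c["frame"][:,:,::-1]);print(o["wrist_force"])
c=camera("top");f=c["frame"][125:215,225:385,::-1];cv2.imwrite("pics/t3.png",cv2.resize(f,(800,450),interpolation=cv2.INTER_CUBIC))
E
```

```text
time: 3.25
ee_pos: [0.4803, -0.0793, 0.0919]
tcp_rot: [180.0, -0.0, -3.4]
wrist_force: [0.5, -0.4, 0.7]
opening: 0.0002
[ 0.51113151 -0.3708501   0.66791743]
```

View pics/w3.png

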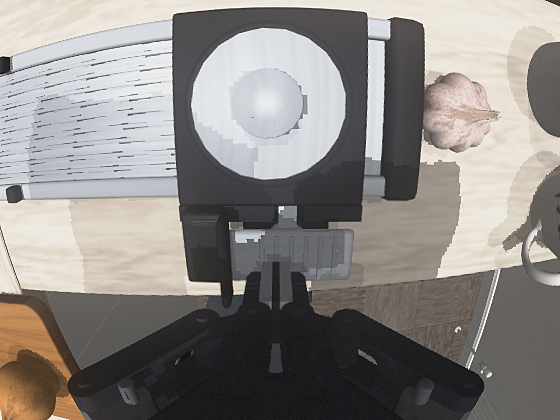

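The fingertip, near (275,265), stands over the free part of the pad, clear of the guard at (228,250). Now I press slowly.

```bash
python3 -m jog '{"turn":[[0,0,0],[0,0,0],[0,0,0],[0,0,0],[0,0,0],[0,0,0],[0,0,0],[0,0,0],[0,0,0],[0,0,0]],"delta_pos":[[0,0,-0.1],[0,0,-0.08],[0,0,-0.06],[0,0,-0.06],[0,0,-0.05],[0,0,-0.05],[0,0,-0.05],[0,0,-0.03],[0,0,0],[0,0,0]],"hand":[-1,-1,-1,-1,-1,-1,-1,-1,-1,-1]}'
python3 - <<'E'
from h import *
o=bot.get_obs();print(o["wrist_force"],o["ee_pos"])
c=camera("wrist");cv2.imwrite("pics/w4.png",cv2.resize(c["frame"][170:320,150:400,::-1],(800,480)));
E
```

```text
time: 4.35
ee_pos: [0.4801, -0.0792, 0.0675]
tcp_rot: [180.0, -0.0, -3.4]
wrist_force: [-2.6, 0.3, 4.6]
opening: 0.0001
[-2.63747547  0.25054936  4.6068745 ] [ 0.48006408 -0.07918073  0.06752582]
```

View pics/w4.png

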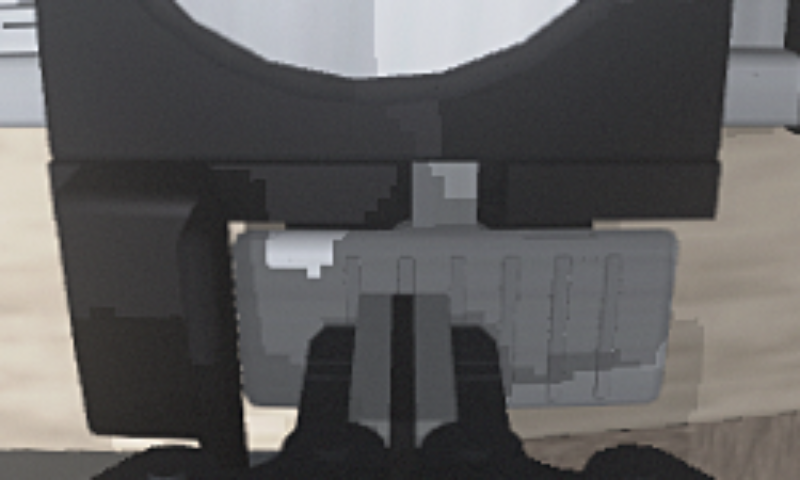

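The pad is partly pressed at 4.6 N. I'll press another 5 mm or so.

```bash
python3 -m jog '{"turn":[[0,0,0],[0,0,0],[0,0,0],[0,0,0],[0,0,0],[0,0,0],[0,0,0],[0,0,0],[0,0,0],[0,0,0]],"delta_pos":[[0,0,-0.03],[0,0,-0.03],[0,0,-0.03],[0,0,0],[0,0,0],[0,0,0],[0,0,0],[0,0,0],[0,0,0],[0,0,0]],"hand":[-1,-1,-1,-1,-1,-1,-1,-1,-1,-1]}'
python3 - <<'E'
from h import *
o=bot.get_obs();print(o["wrist_force"],o["ee_pos"])
c=camera("wrist");w=c["range_z"]
for uv in[(232,250),(340,250),(340,275),(232,262)]: print(uv,wdepth(o,c,*uv).round(4))
E
```

```text
time: 5.4
ee_pos: [0.4801, -0.0792, 0.0633]
tcp_rot: [-180.0, -0.0, -3.4]
wrist_force: [-3.3, 0.9, 7.4]
opening: 0.0
[-3.30360261  0.86687175  7.41279645] [ 0.48008744 -0.07918138  0.06327203]
(232, 250) [ 0.4953 -0.0576  0.0649]
(340, 250) [ 0.4923 -0.1099  0.0656]
(340, 275) [ 0.4774 -0.1105  0.0643]
(232, 262) [ 0.4884 -0.0567  0.0641]
```

The catch is down about 10.5 mm at 7.4 N. Holding it down, I push along slicer +x.

```bash
python3 -m jog '{"turn":[[0,0,0],[0,0,0],[0,0,0],[0,0,0],[0,0,0],[0,0,0],[0,0,0],[0,0,0],[0,0,0],[0,0,0]],"delta_pos":[[0.002,0.04,0],[0.003,0.05,0],[0.003,0.05,0],[0.003,0.05,0],[0.003,0.05,0],[0.003,0.05,0],[0.003,0.05,0],[0.003,0.05,0],[0.003,0.05,0],[0,0,0]],"hand":[-1,-1,-1,-1,-1,-1,-1,-1,-1,-1]}'
python3 - <<'E'
from h import *
o=bot.get_obs();print(o["wrist_force"],o["ee_pos"])
c=camera("wrist");cv2.imwrite("pics/w5.png",c["frame"][:,:,::-1])
E
```

```text
time: 6.45
ee_pos: [0.4822, -0.058, 0.0636]
tcp_rot: [179.9, -0.1, -3.4]
wrist_force: [-0.0, -4.3, 6.2]
opening: 0.0001
[-0.02608599 -4.28800646  6.18946572] [ 0.48215097 -0.05797787  0.06364025]
```

View pics/w5.png

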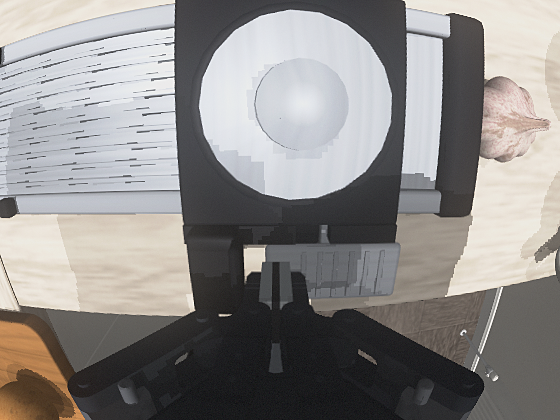

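The finger is against the guard, and the gap at the parked end (405 to 445 px) has grown, so the carriage has begun to move. I'll check that the slicer itself hasn't.

```bash
cat >> h.py <<'E'
def report(n,show=True):
    c=camera("top");P=cloud(c);S=P[125:215,225:385]
    m=(S[...,2]>.045)&(S[...,2]<.08)&(S[...,0]<.64)&(S[...,0]>.53)&(S[...,0]<.59)
    y=S[m][:,1];
    K=S[(S[...,2]>.095)&(S[...,2]<.13)&(S[...,0]>.53)&(S[...,0]<.62)]
    print("slicer y ext",y.min().round(4),y.max().round(4),"knob",((K.min(0)+K.max(0))/2).round(4))
    cv2.imwrite(f"pics/{n}.png",cv2.resize(c["frame"][125:215,225:385,::-1],(800,450),interpolation=cv2.INTER_CUBIC))
E
python3 - <<'E'
from h import *
P=np.load("top.npy");S=P[125:215,225:385]
m=(S[...,2]>.045)&(S[...,2]<.08)&(S[...,0]<.64)&(S[...,0]>.53)&(S[...,0]<.59);y=S[m][:,1]
K=S[(S[...,2]>.095)&(S[...,2]<.13)&(S[...,0]>.53)&(S[...,0]<.62)]
print(y.min(),y.max(),(K.min(0)+K.max(0))/2)
report("t5")
E
```

```text
-0.22792130703109753 0.17463263465306295 [ 0.56601186 -0.08156453  0.10927172]
slicer y ext -0.0393 0.1746 knob [ 0.5657 -0.0377  0.0972]
```

View pics/t5.png

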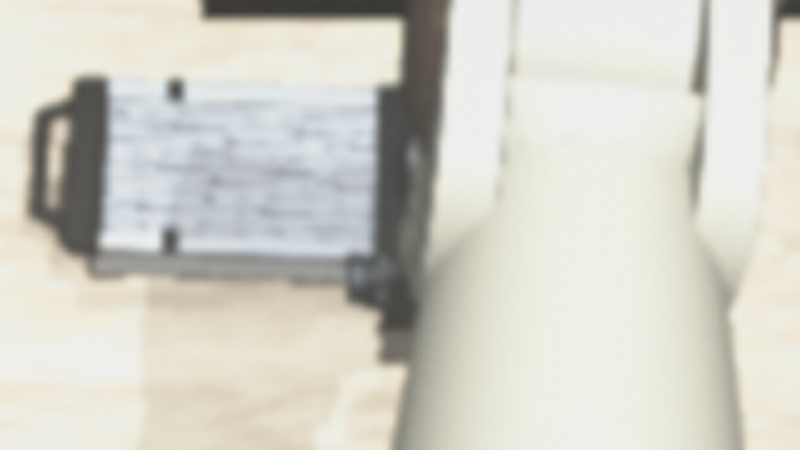

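The slicer hasn't moved (handle end still at y=0.1746), and the carriage is about 12 mm along. Continuing.

```bash
python3 -m jog '{"turn":[[0,0,0],[0,0,0],[0,0,0],[0,0,0],[0,0,0],[0,0,0],[0,0,0],[0,0,0],[0,0,0],[0,0,0]],"delta_pos":[[0.004,0.06,0],[0.005,0.08,0],[0.006,0.1,0],[0.006,0.1,0],[0.006,0.1,0],[0.006,0.1,0],[0.006,0.1,0],[0.006,0.1,0],[0.006,0.1,0],[0.004,0.06,0]],"hand":[-1,-1,-1,-1,-1,-1,-1,-1,-1,-1]}'
python3 - <<'E'
from h import *
o=bot.get_obs();print(o["wrist_force"],o["ee_pos"])
c=camera("wrist");cv2.imwrite("pics/w6.png",c["frame"][:,:,::-1]);report("t6")
E
```

```text
time: 7.55
ee_pos: [0.4836, -0.021, 0.0626]
tcp_rot: [-179.6, 0.0, -2.7]
wrist_force: [0.9, -1.9, 0.9]
opening: 0.0003
[ 0.87342543 -1.89733577  0.91216489] [ 0.48363519 -0.02101921  0.06259334]Traceback (most recent call last):
  File "<stdin>", line 3, in <module>
  File "h.py", line 23, in report
    print("slicer y ext",y.min().round(4),y.max().round(4),"knob",((K.min(0)+K.max(0))/2).round(4))
                                                                    ~~~~~^^^
    return umr_minimum(a, axis, None, out, keepdims, initial, where)
ValueError: zero-size array to reduction operation minimum which has no identity
```

View pics/w6.png

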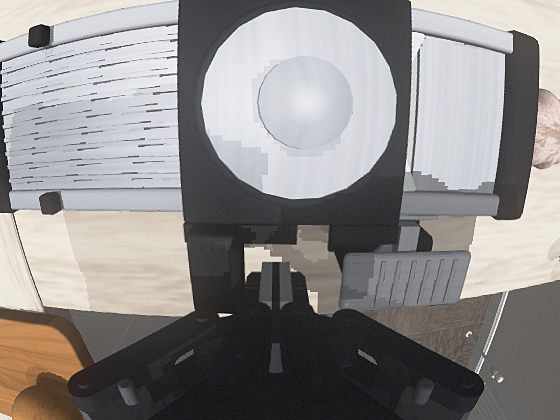

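The carriage is about 49 mm along at 1.9 N push, and the finger is clear of the pad, which is at (405,280). Continuing.

```bash
sed -i 's/    K=S\[(S\[...,2\]>.095.*/    K=S[(S[...,2]>.095)\&(S[...,2]<.3)]/' h.py; python3 -m jog '{"turn":[[0,0,0],[0,0,0],[0,0,0],[0,0,0],[0,0,0],[0,0,0],[0,0,0],[0,0,0],[0,0,0],[0,0,0]],"delta_pos":[[0.005,0.08,0],[0.006,0.1,0],[0.006,0.1,0],[0.006,0.1,0],[0.006,0.1,0],[0.006,0.1,0],[0.006,0.1,0],[0.005,0.08,0],[0,0,0],[0,0,0]],"hand":[-1,-1,-1,-1,-1,-1,-1,-1,-1,-1]}'
python3 - <<'E'
from h import *
o=bot.get_obs();print(o["wrist_force"],o["ee_pos"])
c=camera("wrist");cv2.imwrite("pics/w7.png",c["frame"][:,:,::-1]);report("t7")
E
```

```text
time: 8.65
ee_pos: [0.4855, -0.0033, 0.063]
tcp_rot: [-178.7, -0.0, -1.1]
wrist_force: [0.1, -0.5, -0.1]
opening: 0.0004
[ 0.11146194 -0.45501974 -0.13323162] [ 0.4855414  -0.00326585  0.06301224]
slicer y ext -0.2285 0.1747 knob [0.4872 0.0398 0.1487]
```

View pics/w7.png

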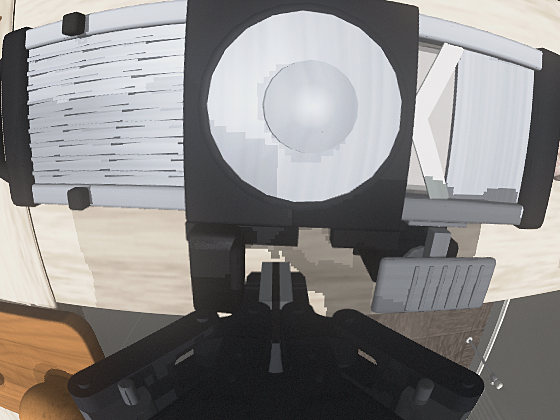

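View pics/t7.png

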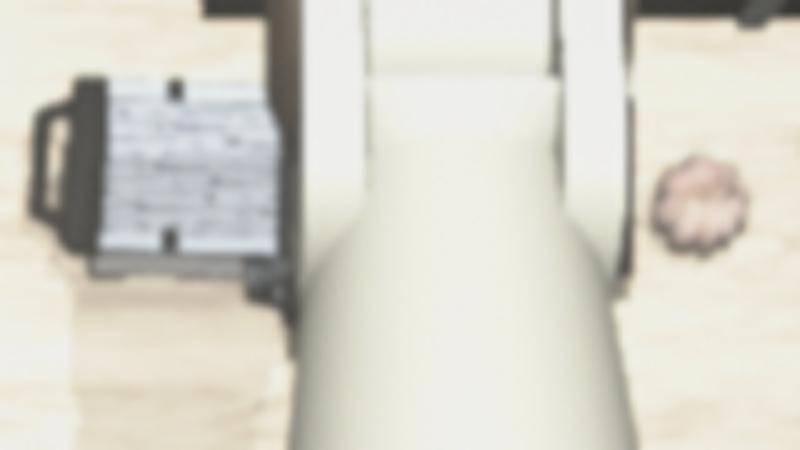

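It moved less than commanded and the tool has turned slightly. Checking the joints for a singularity or limit.

Run:
```python
from h import *
o=bot.get_obs();print(o["q"].round(2),o["qd"].round(1),o["ee_pos"],o["tcp_rot"],o["joint_efforts"].round(1))
```

```text
[ -1.15  -3.75 -17.36  76.36   1.27 179.94] [-0.  -0.  -0.1  0.1 -0.1 -0.1] [ 0.48549714 -0.00338191  0.06298377] [-1.78725319e+02 -3.02532285e-02 -1.09153063e+00] [  0.  -42.2  46.4  -0.    0.1  -0. ]
```

Joint 6 is at its 180° limit, which blocks the current tool yaw. I'll back off 3 mm, level the tool and yaw it about +9°, so joint 6 has room for the rest of the stroke.

```bash
python3 -m jog '{"turn":[[0,0,0],[0,0,0.2],[-0.04,0,0.25],[-0.04,0,0.25],[-0.04,0,0.25],[-0.04,0,0.2],[0,0,0],[0,0,0],[0,0,0],[0,0,0]],"delta_pos":[[0,-0.04,0],[0,-0.04,0],[0,0,0],[0,0,0],[0,0,0],[0,0,0],[0,0,0],[0,0,0],[0,0,0],[0,0,0]],"hand":[-1,-1,-1,-1,-1,-1,-1,-1,-1,-1]}'
python3 - <<'E'
from h import *
o=bot.get_obs();print(o["q"].round(2),o["wrist_force"],o["ee_pos"],o["tcp_rot"])
c=camera("wrist");cv2.imwrite("pics/w8.png",c["frame"][:,:,::-1]);report("t8")
E
```

```text
time: 9.75
ee_pos: [0.4853, -0.0075, 0.0628]
tcp_rot: [180.0, 0.1, 8.1]
wrist_force: [-0.1, 0.8, -0.8]
opening: -0.0001
[-8.7000e-01 -3.6400e+00 -1.7270e+01  7.6470e+01 -3.0000e-02  1.7105e+02] [-0.06201498  0.784691   -0.81582756] [ 0.48525638 -0.00749478  0.06278523] [1.79989070e+02 1.00687521e-01 8.08411456e+00]
slicer y ext -0.2274 0.1747 knob [0.4792 0.0412 0.1447]
```

View pics/w8.png

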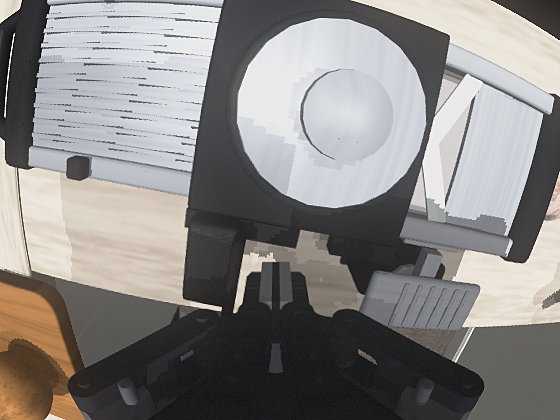

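```bash
python3 -m jog '{"turn":[[0,0,0],[0,0,0],[0,0,0],[0,0,0],[0,0,0],[0,0,0],[0,0,0],[0,0,0],[0,0,0],[0,0,0]],"delta_pos":[[0.003,0.06,0],[0.004,0.08,0],[0.004,0.1,0],[0.004,0.1,0],[0.004,0.1,0],[0.004,0.1,0],[0.004,0.1,0],[0.004,0.1,0],[0.002,0.04,0],[0,0,0]],"hand":[-1,-1,-1,-1,-1,-1,-1,-1,-1,-1]}'
python3 - <<'E'
from h import *
o=bot.get_obs();print(o["q"].round(2),o["wrist_force"],o["ee_pos"],o["tcp_rot"])
c=camera("wrist");cv2.imwrite("pics/w9.png",c["frame"][:,:,::-1]);report("t9")
E
```

```text
time: 10.85
ee_pos: [0.4868, 0.032, 0.0627]
tcp_rot: [-180.0, 0.1, 8.1]
wrist_force: [0.3, 0.0, 0.9]
opening: 0.0002
[  3.76  -3.27 -16.92  76.47   0.   175.62] [0.3139627  0.02555284 0.93664873] [0.48676198 0.03197171 0.06274236] [-1.79990006e+02  1.17354199e-01  8.13717589e+00]
slicer y ext -0.2274 0.1747 knob [0.4802 0.0851 0.1504]
```

View pics/w9.png

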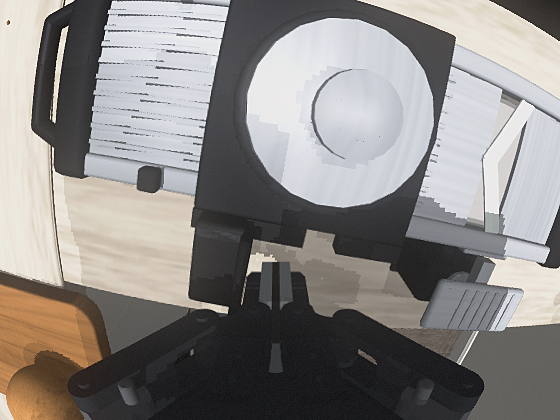

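View pics/t9.png

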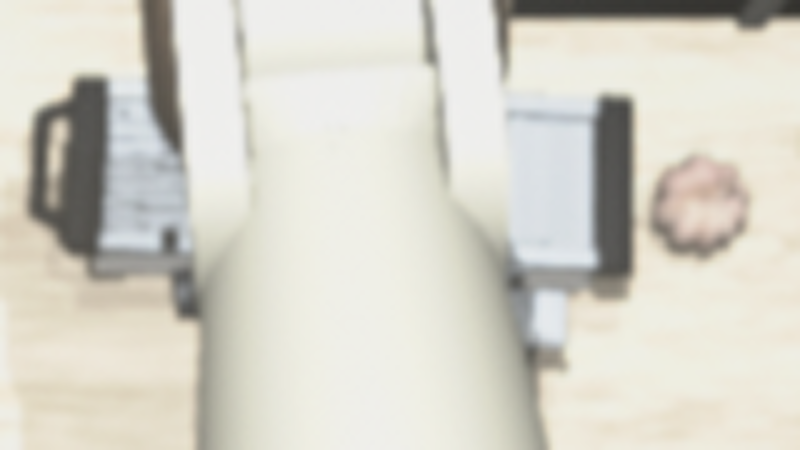

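The buffer edge is at (161,180) and the plate edge at (195,190), with a gap still left. I'll measure it.

Run:
```python
from h import *
o=bot.get_obs();c=camera("wrist")
cv2.imwrite("pics/w9z.png",cv2.resize(c["frame"][130:330,120:320,::-1],(600,600),interpolation=cv2.INTER_CUBIC))
d=np.array([.06,.998])
for uv in[(142,175),(150,175),(158,178),(160,185),(194,190),(200,190),(197,205)]: 
    p=wdepth(o,c,*uv);q=wplane(o,c,*uv,.068);print(uv,p.round(4),(p[:2]@d).round(4),"plane",(q[:2]@d).round(4))
```

```text
(142, 175) [0.5318 0.0989 0.0738] 0.1307 plane 0.1329
(150, 175) [0.5322 0.0951 0.0738] 0.1268 plane 0.1289
(158, 178) [0.5302 0.0927 0.0697] 0.1243 plane 0.1249
(160, 185) [0.5258 0.093  0.0655] 0.1244 plane 0.1236
(194, 190) [0.5254 0.0765 0.0651] 0.1078 plane 0.1073
(200, 190) [0.5276 0.0724 0.0714] 0.1039 plane 0.1045
(197, 205) [0.5205 0.0733 0.0713] 0.1044 plane 0.105
```

View pics/w9z.png

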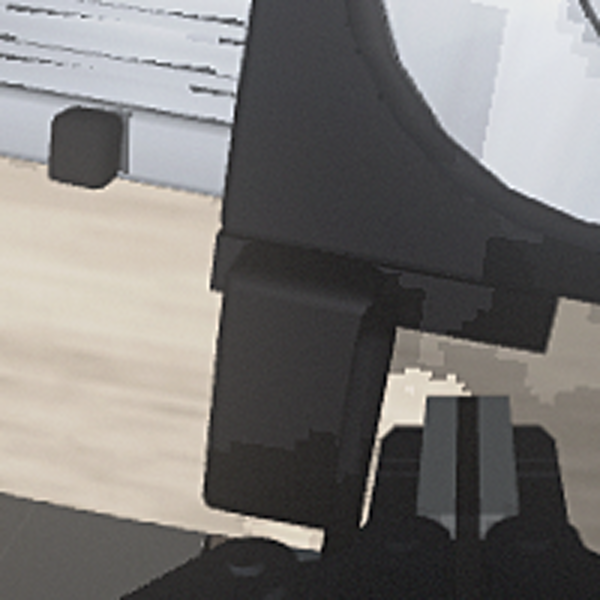

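About 18 mm of gap remains. I'll push 12.5 mm now, then creep.

```bash
python3 -m jog '{"turn":[[0,0,0],[0,0,0],[0,0,0],[0,0,0],[0,0,0],[0,0,0],[0,0,0],[0,0,0],[0,0,0],[0,0,0]],"delta_pos":[[0.002,0.03,0],[0.003,0.05,0],[0.003,0.05,0],[0.003,0.05,0],[0.002,0.04,0],[0.001,0.03,0],[0,0,0],[0,0,0],[0,0,0],[0,0,0]],"hand":[-1,-1,-1,-1,-1,-1,-1,-1,-1,-1]}'
python3 - <<'E'
from h import *
o=bot.get_obs();c=camera("wrist");print(o["wrist_force"],o["ee_pos"],o["q"][5])
cv2.imwrite("pics/w10z.png",cv2.resize(c["frame"][100:300,120:320,::-1],(600,600),interpolation=cv2.INTER_CUBIC))
E
```

```text
time: 12.0
ee_pos: [0.4877, 0.0441, 0.0629]
tcp_rot: [180.0, 0.1, 8.1]
wrist_force: [-0.1, -0.0, 0.3]
opening: 0.0004
[-0.08354377 -0.00317869  0.28896152] [0.48772639 0.04406725 0.06285205] 177.06322858463795
```

View pics/w10z.png

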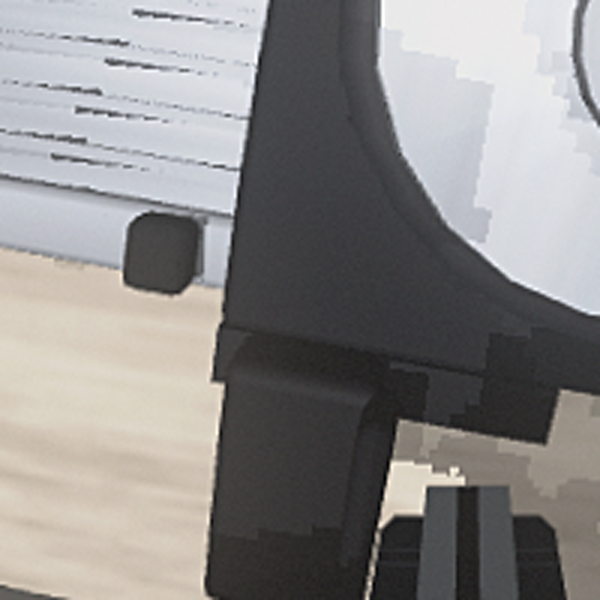

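About 5 mm left. Creeping.

```bash
python3 -m jog '{"turn":[[0,0,0],[0,0,0],[0,0,0],[0,0,0],[0,0,0],[0,0,0],[0,0,0],[0,0,0],[0,0,0],[0,0,0]],"delta_pos":[[0.001,0.02,0],[0.001,0.02,0],[0.001,0.02,0],[0.001,0.02,0],[0,0.01,0],[0,0,0],[0,0,0],[0,0,0],[0,0,0],[0,0,0]],"hand":[-1,-1,-1,-1,-1,-1,-1,-1,-1,-1]}'
python3 - <<'E'
from h import *
o=bot.get_obs();c=camera("wrist");print(o["wrist_force"],o["ee_pos"],o["q"][5])
cv2.imwrite("pics/w11z.png",cv2.resize(c["frame"][100:300,120:320,::-1],(600,600),interpolation=cv2.INTER_CUBIC))
E
```

```text
time: 13.05
ee_pos: [0.4878, 0.0486, 0.0628]
tcp_rot: [180.0, 0.1, 8.1]
wrist_force: [-0.2, -0.3, -1.0]
opening: 0.0001
[-0.18878146 -0.33996803 -1.00779954] [0.48778897 0.04855732 0.06275655] 177.58349183947638
```

View pics/w11z.png

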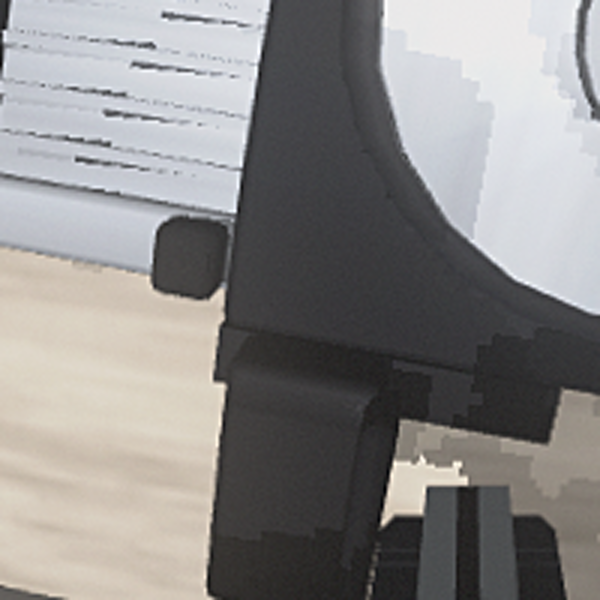

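```bash
python3 -m jog '{"turn":[[0,0,0],[0,0,0],[0,0,0],[0,0,0],[0,0,0],[0,0,0],[0,0,0],[0,0,0],[0,0,0],[0,0,0]],"delta_pos":[[0,0.01,0],[0,0.01,0],[0,0.01,0],[0,0,0],[0,0,0],[0,0,0],[0,0,0],[0,0,0],[0,0,0],[0,0,0]],"hand":[-1,-1,-1,-1,-1,-1,-1,-1,-1,-1]}'
python3 - <<'E'
from h import *
o=bot.get_obs();c=camera("wrist");print(o["wrist_force"],o["ee_pos"],o["q"][5])
cv2.imwrite("pics/w12z.png",cv2.resize(c["frame"][100:300,120:320,::-1],(600,600),interpolation=cv2.INTER_CUBIC))
E
```

```text
time: 14.1
ee_pos: [0.4879, 0.0496, 0.0628]
tcp_rot: [179.9, 0.1, 8.1]
wrist_force: [0.1, -5.5, 0.3]
opening: -0.0001
[ 0.11828867 -5.51447309  0.30631833] [0.48785489 0.0495575  0.06279709] 177.7643562598076
```

View pics/w12z.png

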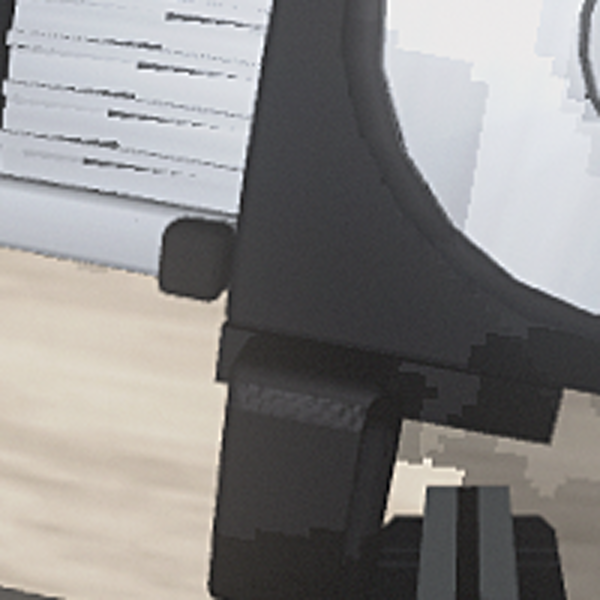

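The carriage is against the buffer with 5.5 N standing, so it's home. I'll back off 10 mm, lift, and go away.

```bash
python3 -m jog '{"turn":[[0,0,0],[0,0,0],[0,0,0],[0,0,0],[0,0,0],[0,0,0],[0,0,0],[0,0,0],[0,0,0],[0,0,0]],"delta_pos":[[0,-0.03,0],[-0.01,-0.1,0],[-0.01,-0.1,0],[0,0,0.1],[0,0,0.3],[0,0,0.5],[0,0,0.6],[0,0,0.6],[0,0,0.5],[0,0,0.3]],"hand":[-1,-1,-1,-1,-1,-1,-1,-1,-1,-1]}'
python3 -m jog '{"turn":[[0,0,0],[0,0,0],[0,0,0],[0,0,0],[0,0,0],[0,0,0],[0,0,0],[0,0,0],[0,0,0],[0,0,0]],"delta_pos":[[-0.1,-0.3,0],[-0.3,-0.5,0],[-0.4,-0.6,0],[-0.4,-0.6,0],[-0.4,-0.6,0],[-0.4,-0.6,0],[-0.3,-0.6,0],[-0.3,-0.5,0],[-0.1,-0.3,0],[0,0,0]],"hand":[-1,-1,-1,-1,-1,-1,-1,-1,-1,-1]}'
python3 - <<'E'
from h import *
o=bot.get_obs();c=camera("wrist");print(o["wrist_force"],o["ee_pos"])
cv2.imwrite("pics/w13.png",c["frame"][:,:,::-1]);report("t13")
P=cloud(camera("top"));np.save("top2.npy",P)
A=np.load("top.npy")
for n,X in(("before",A),("after",P)):
    S=X[125:215,225:385]
    q=S[(S[...,2]>.055)&(S[...,2]<.085)&(S[...,0]<.499)&(S[...,1]<-.06)&(S[...,1]>-.13)]
    b=S[(S[...,2]>.045)&(S[...,2]<.14)&(S[...,0]>.52)&(S[...,0]<.64)&(S[...,1]>-.18)]
    K=S[(S[...,2]>.095)&(S[...,2]<.14)&(S[...,0]>.53)&(S[...,0]<.62)]
    g=S[(S[...,2]>.086)&(S[...,0]<.515)&(S[...,2]<.11)]
    print(n,"pad z",np.median(q[:,2]).round(4),"body",b.min(0).round(4),b.max(0).round(4),"knob",K.mean(0).round(4),"guard",g.mean(0).round(4))
E
```

```text
time: 15.15
ee_pos: [0.4873, 0.0387, 0.2114]
tcp_rot: [180.0, -0.1, 8.1]
wrist_force: [0.9, 0.7, -0.2]
opening: 0.0001
time: 16.15
ee_pos: [0.3513, -0.1928, 0.2091]
tcp_rot: [179.9, 0.0, 8.0]
wrist_force: [-0.6, -0.3, 0.4]
opening: 0.0001
[-0.55888595 -0.32435445  0.40676717] [ 0.35128438 -0.19276206  0.20911403]
slicer y ext -0.2275 0.1746 knob [0.5449 0.0371 0.1104]
before pad z 0.0724 body [ 0.52   -0.1691  0.0455] [0.6296 0.1746 0.1235] knob [ 0.5636 -0.081   0.1023] guard [ 0.4886 -0.0547  0.0907]
after pad z 0.0724 body [ 0.52   -0.1687  0.0453] [0.6284 0.1747 0.1238] knob [0.5707 0.0368 0.1022] guard [0.4937 0.0654 0.0899]
```

View pics/t13.png

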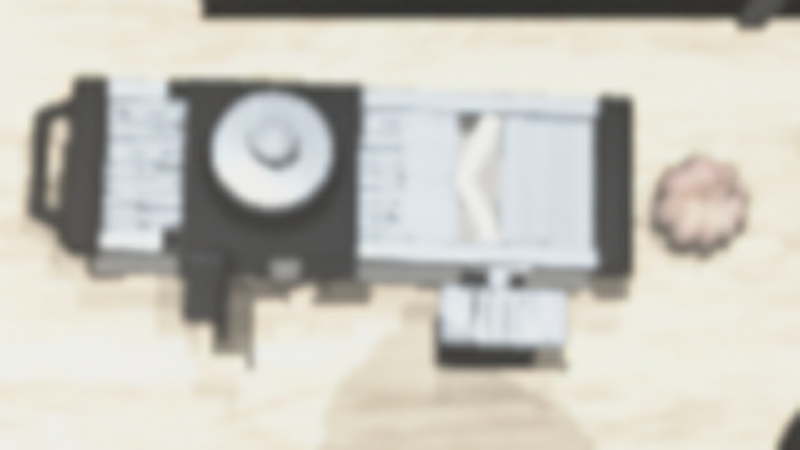

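View pics/w13.png

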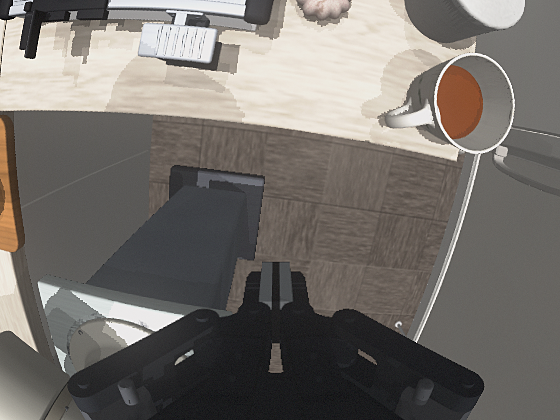

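From the top view, the guard travelled 120.1 mm, the pad is back up, and the slicer is unmoved. The knob reads 118 mm, so I'll take one closer look at the buffer gap.

```bash
python3 -m jog '{"turn":[[0,0,0],[0,0,0],[0,0,0],[0,0,0],[0,0,0],[0,0,0],[0,0,0],[0,0,0],[0,0,0],[0,0,0]],"delta_pos":[[0.1,0.3,0],[0.2,0.6,0],[0.2,0.7,0],[0.2,0.7,0],[0.2,0.7,0],[0.2,0.7,0],[0.2,0.7,0],[0.2,0.6,0],[0.1,0.3,0],[0,0,0]],"hand":[-1,-1,-1,-1,-1,-1,-1,-1,-1,-1]}'
python3 - <<'E'
from h import *
o=bot.get_obs();c=camera("wrist");print(o["ee_pos"])
cv2.imwrite("pics/w14.png",c["frame"][:,:,::-1]);cv2.imwrite("pics/w14z.png",cv2.resize(c["frame"][0:150,180:380,::-1],(800,600),interpolation=cv2.INTER_CUBIC))
E
```

```text
time: 17.3
ee_pos: [0.433, 0.0681, 0.2077]
tcp_rot: [-179.7, 0.1, 8.8]
wrist_force: [-0.4, -0.5, 0.9]
opening: -0.0004
[0.43304485 0.06813795 0.20768178]
```

View pics/w14.png

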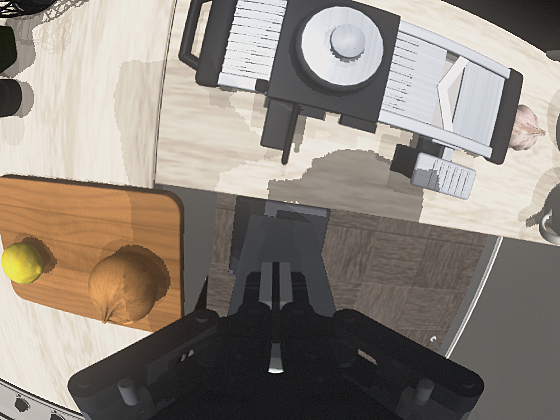

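View pics/w14z.png

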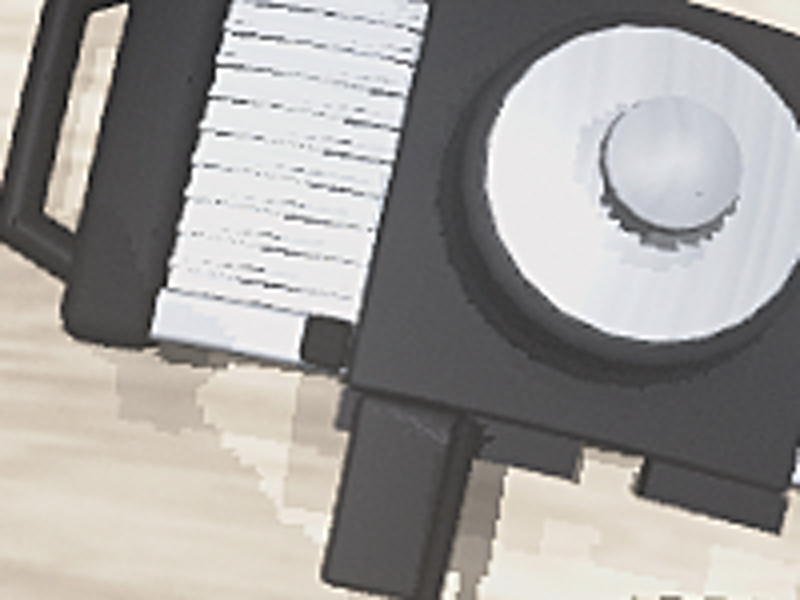

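The buffer at zoomed (325,342) abuts the plate edge at (355,345) with no gap, and the robot is clear. I'm handing the job in.

```bash
python3 -c "
from workcell import ticket
print(ticket.job_done())"
```

```text
the job is handed in; nothing more can be done
None
```

The slicer is ready: the carriage is home against the buffers and the catch has sprung back up behind it. I handed the job in at about 17.4 s with the arm clear of everything.

I pressed the catch about 10.5 mm (7.4 N) with the shut fingertip. Keeping it down, I pushed the thumb guard past the catch and along the rails until it met the buffers at about 5.5 N. Then I backed off and lifted away.

**Last checks:**
- **Carriage:** the guard travelled 120.1 mm, and the wrist camera shows no gap at the buffer in view.
- **Catch:** the pad is back at its starting height.
- **Slicer:** its ends are within 0.5 mm of where they started, inside the camera noise.
- **Surroundings:** the garlic is where it was. I saw no change in the other things near it, but did not measure them.

**What went wrong or disagreed:**
- **Joint limit:** partway along the rails, with the catch already passed, the last joint reached its 180° limit. The tool turned a little and stopped short, so I backed off about 4 mm, turned it 9° and finished the push with the finger slightly skewed.
- **Knob reading:** the top camera put the knob's travel at 118 mm against the guard's 120 mm. I put this down to the coarse depth image.

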